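Fetch the beaker from among the bottles onto the stirrer

ROBOT

A 6-joint arm with a two-finger parallel gripper is mounted at the origin on a cart in front of the work surface, level with it; the furniture and walls round the work are solid. World frame = base frame: x ahead of the robot, y to its left, z up, the work surface at z = 0. Lengths are in m, angles in rad, forces in N, time in s.
With the tool pointing down it reaches from about 0.35 to 0.775 m from the base axis. Payload 7.3 kg.
Tool frame: the origin (TCP) lies at the centre of the arm's flange, where the gripper is bolted on; the fingertips stand 178 mm ahead of it and the grasp point (between the pads) lies 159 mm ahead of it; z points along the fingers, y is the line along which they close (so a half turn about z gives the same grasp; the last joint's range is limited). The gripper opens to 92 mm and grips with 3 to 60 N. Pads are 19 mm wide; open, the fingers measure 130 mm over their backs; the gripper's body (75 mm by 190 mm) begins 47 mm behind the grasp point.
Start: joints at [-1.317, 0.342, 1.524, -0, 1.275, -0.146], TCP at [0.204, -0.484, 0.405] pointing down, gripper open.
Joint ranges: [-2.53, 2.53], [-0.77, 2.02], [0.04, 2.7], [-1, 4.14], [0.28, 2.66], [-3.11, 3.11]. Speed limits (rad/s): [2.57, 2.57, 3.14, 3.14, 3.14, 3.14].

INTERFACE

Orientations are given as [roll, pitch, yaw] about the fixed x, y, z axes, in that order (R = Rz(yaw) Ry(pitch) Rx(roll)).
In Python, from cell import robot gives the robot as it stands.
- The arm moves only by the shell command python3 -m pendant FILE [OPENING] [FORCE], which reads ROWS from the file FILE. ROWS is a JSON list of rows, 1 to 8 of them, each an object with the fields trans (a list: dx, dy, dz in a scale on which 1.0 is 0.2 m), rot (a list: a rotation vector rx, ry, rz in fractions of the full range, 1 being pi/2 rad); a field left out counts as zero; each row shifts and turns the commanded pose from where the row before left it, along the tool's axes as they then stand; what a row does not reach is not made up. A row lasts 1/12 s, in which the tool goes at most 0.0417 m and 0.125 rad, less where a joint would pass 70% of its speed; a pose out of reach is approached as far as the arm can. OPENING is the finger opening in m, set as the command begins (- or left out keeps the last). The fingers move at their own pace and stop on an object; FORCE is the grip in N (left out, the last holds). Time passes only in rows, so rows that do not move let the fingers close. It prints the time, the measured TCP pose, the force, the opening and the grip force at its end. Shift and turn numbers lie between -1 and 1, and a call with a number outside is refused. Input that does not fit is refused with a message, and nothing moves.
- robot.observe(): the state, without advancing time (a new reading comes with each control period).
- robot.read_camera(name): name is "side" or "top"; returns a dict with "image" (400x640x3 uint8, red, green, blue), "fx", "fy", "cx", "cy" (pixels), "k1" (the pictures are not rectified: a ray, as slopes to the right and down, at radius r is drawn at 1 + k1 r^2 times it, then the intrinsics apply), "pose" (4x4, takes a point from camera to world coordinates). Camera axes: x right, y down, z forward; pixel columns grow to the right and rows downward; lengths in m; the calibration is good to about 2 mm. A picture is of the moment at which its call begins. There is no depth.
- robot.hand_in(): hands the job in; it is judged then, once.
The state is a dict: "time": time; "qpos": joint angles; "qvel": joint speeds; "joint_efforts": joint torques, N m; "tool_pos": TCP position; "tool_rot": TCP orientation; "contact_force": force on the tool from outside, world axes, zero at the start; "torque": the same for the moment, N m; "opening": finger opening in m; "grip_force": force on a finger pad.
Only numpy, scipy, OpenCV 4.12 (cv2) and the standard library are available. Lean on these libraries where they do the work, as an engineer would, in place of code of your own. Each camera call takes 0.05 s, during which the arm holds its last target. There are 200 camera calls.

TASK

The small beaker stands behind the large bottle, the small bottle and the measuring cylinder, which crowd it. Leave it where it is until all three have been stood on the steel side tray; with the three waiting there, set the beaker in the middle of the stirrer's plate, and only then put each of the three back in the dish that it came from. Keep everything upright and do not shift the vial rack.

Things in the scene. Friction and masses are not known exactly. Their poses are not given: they have to be found in the camera images.
- small_beaker: Small clear glass beaker, 43 mm across, 56 mm high, open at the top, empty, about 45 g; it stands on the worktop behind the three things in their dishes (whose centres lie about 95 mm from its own, on the robot's side). Origin: centre of its underside, z up. Grip it round the outside from above, across 43 mm.
- large_bottle: Large white plastic reagent bottle with a blue screw cap, about 0.25 kg: body 67 mm across up to 130 mm high, cap 47 mm across from 130 to 150 mm. Origin: centre of its underside, z up. Grip the cap from above (fixed, does not turn off), fingertips no lower than 131 mm. It starts in wide_dish.
- small_bottle: Smaller white plastic reagent bottle with a whitish screw cap, about 0.12 kg: body 50 mm across up to 98 mm high, cap 36 mm across from 98 to 113 mm. Origin: centre of its underside, z up. Grip the cap from above, fingertips no lower than 99 mm. It starts in narrow_dish.
- cylinder: Measuring cylinder, 154 mm high, about 60 g: upright clear tube 26 mm across on a blue six-sided foot of 48 x 55 mm, 6 mm thick. Origin: centre of the underside on the tube's axis, z up. Grip the tube from above. It starts in square_dish.
- wide_dish: Fixed round grey dish, 89 mm across outside, 83 mm inside; floor 3 mm thick, rim 9 mm high. Home of large_bottle. Origin: centre of its underside on the worktop.
- narrow_dish: Fixed round grey dish, 72 mm across outside, 66 mm inside; floor 3 mm thick, rim 9 mm high. Home of small_bottle. Origin: centre of its underside on the worktop.
- square_dish: Fixed square grey dish, 76 mm outside, 70 mm inside; floor 3 mm thick (a thing in it stands 3 mm above the worktop), rim 9 mm high; may be turned about vertical. Home of the measuring cylinder. Origin: centre of its underside on the worktop.
- side_tray: Fixed flat steel tray, 190 mm along its own x, 160 mm along its y, floor 2 mm thick, lip 6 mm high and 3 mm thick; to the left or to the right of the group. The three cleared things fit in it as a triangle, for instance at (52, -37), (-52, -37) and (0, 42) mm in its own x, y. Origin: centre of its underside.
- stirrer: Fixed grey bench stirrer, case about 104 x 100 mm, with a round white plate 90 mm across, its top 60 mm above the worktop; it stands between the tray and the group or nearer to or farther from the robot than they, a black knob at its front. Origin: on the worktop right below the plate's centre, z up.
- vial_rack: Empty loose yellow vial rack, 52 x 118 x 28 mm high, lying just behind the beaker (on the side away from the robot, its centre 92 mm from the beaker's). A bystander: leave it in place. Origin: centre of its underside.
Mind the look-alikes: they are no part of the job. What is shaped like the wide_dish but blue or turquoise is not meant.

How it is judged:
By the outcome, as a careful person would: the job done as asked, in the order asked, and still so for the second after the job is handed in, with the robot touching nothing.
It also fails if it takes over 138 s, if anything falls off the work surface, if the arm or the gripper's body presses on something with over 40 N, if the wrist force passes 120 N, or if a joint passes its speed limit or range.

## Working session

There is one attempt and no reset: what is moved stays moved. The work goes in short steps, Python scripts to look and compute and a shell command to move; the robot and the scene stay as the last step left them, time stands still between calls to the robot, and variables do not carry over. Pictures are saved under pics/ and viewed, at most 14 in all, crops included, and the job is handed in when it is done.

```bash
ls; mkdir -p pics; python3 - <<'E'
from cell import robot
import cv2
print(robot.observe())
for n in("top","side"):
    c=robot.read_camera(n); cv2.imwrite(f"pics/{n}0.png",c["image"][:,:,::-1]); print({k:v for k,v in c.items() if k!="image"})
E
```

```text
pics
{'time': 0.0, 'qpos': array([-1.31700092e+00,  3.42726400e-01,  1.52500311e+00, -7.59162232e-06,
        1.27538742e+00, -1.45967331e-01]), 'qvel': array([ 1.42523612e-03, -1.34393597e-03,  5.92920692e-04, -5.54751859e-04,
       -1.38408778e-04,  1.10677451e-05]), 'joint_efforts': array([-1.67257822e-03, -4.31255865e+01, -2.44218671e+01,  7.18111242e-02,
        5.61797374e-02, -9.93968547e-05]), 'tool_pos': array([ 0.20433246, -0.48346415,  0.4040477 ]), 'tool_rot': array([-3.14008354e+00, -2.14521833e-04,  3.99764794e-01]), 'contact_force': array([0.82665052, 0.09833755, 0.6005116 ]), 'torque': array([0.01642633, 0.0261753 , 0.02493602]), 'grip_force': 0.0, 'opening': 0.09195299681628083}
{'fx': 432.046654665278, 'fy': 432.046654665278, 'cx': 317.38501267268555, 'cy': 204.7553310044498, 'k1': -0.08646777508124678, 'pose': array([[ 0.01042   , -0.98844911,  0.15119452,  0.34527442],
       [-0.99988766, -0.01192886, -0.00907604, -0.00685027],
       [ 0.01077478, -0.15108296, -0.98846236,  1.38921466],
       [ 0.        ,  0.        ,  0.        ,  1.        ]])}
{'fx': 453.3165391135863, 'fy': 453.3165391135863, 'cx': 324.82702845776043, 'cy': 197.84579502615384, 'k1': -0.10600825885201687, 'pose': array([[ 0.84724912,  0.45730387, -0.27026301,  0.87554122],
       [ 0.53118671, -0.72641212,  0.43608039, -0.52759386],
       [ 0.00309892, -0.51302885, -0.85836577,  1.10144852],
       [ 0.        ,  0.        ,  0.        ,  1.        ]])}
```

View pics/top0.png

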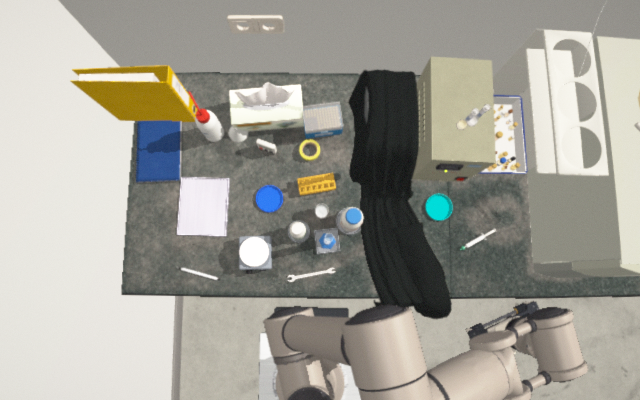

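View pics/side0.png

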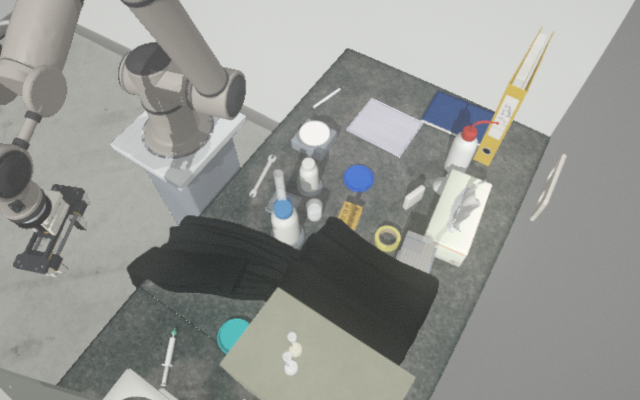

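Top view: candidates for the tray are the pale sheet (203,207) and the blue panel (158,150). Only the pale one has the size and position of the steel tray. The stirrer is at (255,252), the small bottle (298,231), the large bottle (350,218), the cylinder (327,240), the beaker (321,211) and the rack (317,185). The blue dish (268,199) and turquoise dish (438,207) are decoys. I'll confirm with an enlarged crop.

```bash
python3 - <<'E'
import cv2
a=cv2.imread("pics/top0.png")[165:285,172:372]; cv2.imwrite("pics/topc.png",cv2.resize(a,None,fx=4,fy=4,interpolation=cv2.INTER_CUBIC))
a=cv2.imread("pics/side0.png")[90:250,240:440]; cv2.imwrite("pics/sidec.png",cv2.resize(a,None,fx=3.7,fy=3.7,interpolation=cv2.INTER_CUBIC))
E
```

```text
(no output)
```

View pics/topc.png

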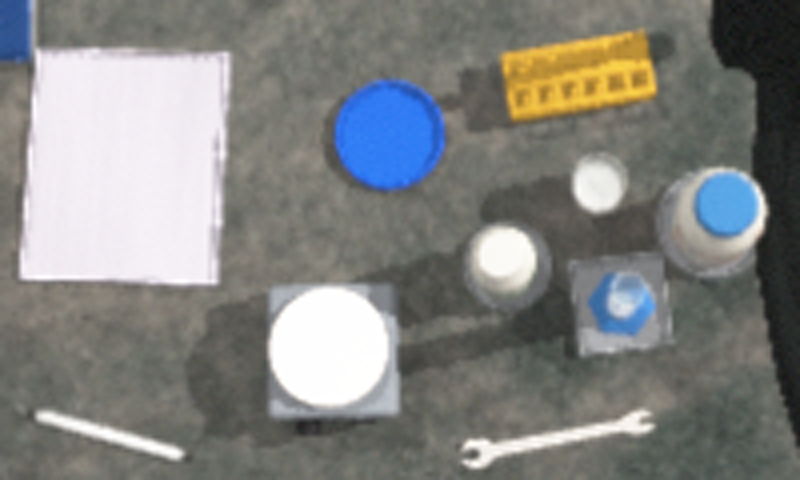

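View pics/sidec.png

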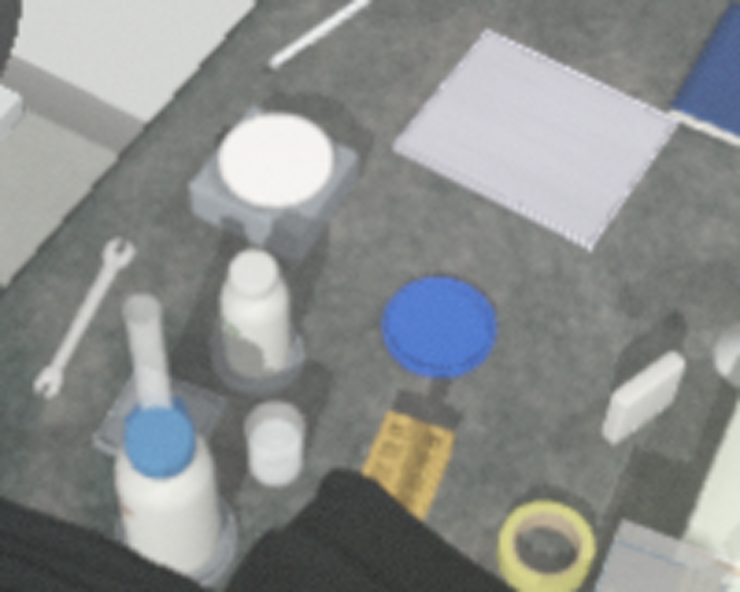

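```bash
cat > h.py <<'E'
import numpy as np, cv2
from cell import robot
def ray(c,px):
    K=np.array([[c["fx"],0,c["cx"]],[0,c["fy"],c["cy"]],[0,0,1]])
    p=cv2.undistortPoints(np.array(px,float).reshape(-1,1,2),K,np.array([c["k1"],0,0,0.]))[:,0]
    d=np.c_[p,np.ones(len(p))]@c["pose"][:3,:3].T
    return c["pose"][:3,3],d
def plane(c,px,z):
    o,d=ray(c,px); return (o+d*((z-o[2])/d[:,2])[:,None]).round(4)
def tri(cs,pxs):
    A=0;b=0
    for c,p in zip(cs,pxs):
        o,d=ray(c,[p]); d=d[0]/np.linalg.norm(d[0]); M=np.eye(3)-np.outer(d,d); A=A+M; b=b+M@o
    return np.linalg.solve(A,b).round(4)
def blob(im,f,near):
    h=cv2.cvtColor(im,cv2.COLOR_RGB2HSV).astype(int)
    m=f(h[...,0],h[...,1],h[...,2]).astype(np.uint8)
    cs,_=cv2.findContours(m,cv2.RETR_EXTERNAL,cv2.CHAIN_APPROX_NONE)
    cs=[k for k in cs if cv2.contourArea(k)>15]
    return max(cs,key=lambda k:cv2.pointPolygonTest(k,near,True))
E
python3 - <<'E'
from h import *
T=robot.read_camera("top");S=robot.read_camera("side")
blue=lambda h,s,v:(h>95)&(h<118)&(s>110)&(v>90)
wht=lambda h,s,v:(v>200)&(s<40)
def cen(k): x,y,w,hh=cv2.boundingRect(k); e=cv2.fitEllipse(k); return np.array(e[0]).round(1),np.array(e[1]).round(1),(x,y,w,hh)
for n,c,f,p,z in [("Lcap",T,blue,(353.,215.),.153),("Lcap",S,blue,(283.,208.),.153),("foot",T,blue,(325.,242.),.009),
  ("Scap",T,lambda h,s,v:(v>215),(298.,229.),.116),("plateT",T,wht,(254.,252.),.06),("plateS",S,wht,(314.,133.),.06),("decoy",T,blue,(269.,199.),.009)]:
    k=blob(c["image"],f,p); e=cen(k); print(n,*e,plane(c,[e[0]],z)[0])
k=blob(T["image"],lambda h,s,v:(v>170)&(s<45),(203.,207.)); r=cv2.minAreaRect(k); print("tray",r,plane(T,cv2.boxPoints(r),.005)[:,:2].tolist(),plane(T,[r[0]],.005))
t=lambda x,y:[172+(x+.5)/4-.5,165+(y+.5)/4-.5]; s=lambda x,y:[240+(x+.5)/3.7-.5,90+(y+.5)/3.7-.5]
sq=[t(570,258),t(665,250),t(674,343),t(580,357)]
print("sqdish",plane(T,sq,.009)[:,:2].tolist(),plane(T,sq,.009).mean(0))
print("beaker",plane(T,[t(600,182)],.056),plane(S,[s(274,416)],.056))
print("tubeT",plane(T,[t(629,284)],.157),plane(S,[s(141,306)],.157))
print("scapS",plane(S,[s(253,268)],.116),"scapT",plane(T,[t(504,254)],.116))
print("narrow: L,R,bottom",plane(T,[t(465,262),t(551,262),t(508,309)],.009)[:,:2].tolist())
print("wide: L,R,bottom",plane(T,[t(658,228),t(766,228),t(706,280)],.009)[:,:2].tolist())
rk=[t(502,54),t(646,32),t(655,95),t(513,121)];print("rack",plane(T,rk,.028)[:,:2].tolist())
print("clothS hump z.05/.15",[plane(S,[[333,222]],z)[0] for z in(0,.05,.1,.15)],"clothT",[plane(T,[[358,180],[364,225]],z).tolist() for z in(0,.1)])
E
```

```text
Lcap [353.  215.9] [14.2 14.4] (346, 209, 15, 15) [ 0.5031 -0.1214  0.153 ]
Lcap [282.6 209.2] [14.1 14.7] (275, 202, 16, 16) [ 0.5079 -0.1267  0.153 ]
foot [327.  240.4] [13.3 13.6] (319, 234, 17, 15) [ 0.4416 -0.0514  0.009 ]
Scap [298.3 228.3] [12.1 14.4] (291, 222, 15, 14) [0.4689 0.0372 0.116 ]
plateT [253.9 251.3] [28.9 29.5] (239, 237, 30, 30) [0.4019 0.1741 0.06  ]
plateS [314.1 132.9] [24.3 29.9] (299, 121, 31, 25) [0.4031 0.1728 0.06  ]
decoy [269.  198.2] [26.7 27. ] (256, 185, 27, 28) [0.576  0.1374 0.009 ]
tray ((202.97731018066406, 205.99896240234375), (50.26628112792969, 58.303436279296875), 2.602562189102173) [[0.4561, 0.4341], [0.6482, 0.4367], [0.6422, 0.2697], [0.4511, 0.2704]] [[0.5484 0.3523 0.005 ]]
sqdish [[0.4773, -0.0099], [0.4846, -0.086], [0.4102, -0.0935], [0.3983, -0.0188]] [ 0.4426  -0.05205  0.009  ]
beaker [[ 0.5324 -0.0325  0.056 ]] [[ 0.5282 -0.0235  0.056 ]]
tubeT [[ 0.445  -0.0519  0.157 ]] [[ 0.4383 -0.0475  0.157 ]]
scapS [[0.4685 0.0432 0.116 ]] scapT [[0.4694 0.0392 0.116 ]]
narrow: L,R,bottom [[0.4731, 0.0741], [0.4739, 0.0053], [0.4358, 0.0391]]
wide: L,R,bottom [[0.5023, -0.0803], [0.5032, -0.1674], [0.4608, -0.119]]
rack [[0.6394, 0.0467], [0.659, -0.0691], [0.6073, -0.0765], [0.5848, 0.037]]
clothS hump z.05/.15 [array([ 0.5887, -0.0215,  0.    ]), array([ 0.6018, -0.0445,  0.05  ]), array([ 0.6148, -0.0674,  0.1   ]), array([ 0.6278, -0.0904,  0.15  ])] clothT [[[0.6417, -0.1523, 0.0], [0.4933, -0.1712, 0.0]], [[0.6204, -0.1418, 0.1], [0.4826, -0.1594, 0.1]]]
```

The manual's scale: shifts go in shares of 0.2 m and turns go in shares of pi/2 rad. Converting my numbers, -0.012 m / 0.2 = -0.06, -0.12 rad / 1.5708 = -0.0764.

```bash
R='-'
echo '[{"trans":[0, 0, -0.06], "rot":[0, 0, -0.0764]}, {"trans":[0, 0, -0.06], "rot":[0, 0, -0.0764]}, {"trans":[0, 0, -0.06], "rot":[0, 0, -0.0764]}, {"trans":[0, 0, -0.06], "rot":[0, 0, -0.0764]}, {"trans":[0, 0, -0.06], "rot":[0, 0, -0.0764]}, {"trans":[0, 0, -0.06], "rot":[0, 0, -0.0764]}, {"trans":[0, 0, -0.06], "rot":[0, 0, -0.0764]}, {"trans":[0, 0, -0.06], "rot":[0, 0, -0.0764]}]' > rows.txt && python3 -m pendant rows.txt 0.08
echo '[{"rot":[0, 0, -0.0764]}, {"rot":[0, 0, -0.0579]}, {}, {}]' > rows.txt && python3 -m pendant rows.txt
```

```text
time: 0.87
tool_pos: [0.2044, -0.4835, 0.5011]
tool_rot: [-3.141, -0.0, 1.366]
contact_force: [-0.5, -0.2, 0.2]
opening: 0.0804
grip_force: 0.0
time: 1.2
tool_pos: [0.2043, -0.4836, 0.5005]
tool_rot: [-3.141, -0.0, 1.568]
contact_force: [-0.1, 0.3, -0.7]
opening: 0.0798
grip_force: 0.0
```

```bash
python3 - <<'E'
from h import *
T=robot.read_camera("top");S=robot.read_camera("side")
for c,n,p in((T,"top",(253,252)),):
  pass
for a in((445,300),(392,190)):print(plane(T,[a],0.0),plane(T,[a],.2))
for a in((133,270),(333,222),(200,218),(290,240)):print(a,plane(S,[a],0.0),plane(S,[a],.2))
E
```

```text
[[ 0.255  -0.4304  0.    ]] [[ 0.268  -0.3694  0.2   ]]
[[ 0.6098 -0.2642  0.    ]] [[ 0.5717 -0.2272  0.2   ]]
(133, 270) [[ 0.2186 -0.4251  0.    ]] [[ 0.3378 -0.4437  0.2   ]]
(333, 222) [[ 0.5887 -0.0215  0.    ]] [[ 0.6408 -0.1134  0.2   ]]
(200, 218) [[ 0.27  -0.208  0.   ]] [[ 0.3799 -0.266   0.2   ]]
(290, 240) [[ 0.5196 -0.1295  0.    ]] [[ 0.5843 -0.2018  0.2   ]]
```

Scaled: 0.0327 m / 0.2 = 0.1635, 0.0166 m / 0.2 = 0.083.

```bash

echo '[{"trans":[0.1635, 0.083, 0]}, {"trans":[0.1635, 0.083, 0]}, {"trans":[0.1635, 0.083, 0]}, {"trans":[0.1635, 0.083, 0]}, {"trans":[0.1635, 0.083, 0]}, {"trans":[0.1635, 0.083, 0]}, {"trans":[0.1635, 0.083, 0]}, {"trans":[0.1635, 0.083, 0]}]' > rows.txt && python3 -m pendant rows.txt 0.06
echo '[{"trans":[0.1635, 0.083, 0]}, {"trans":[0.1635, 0.083, 0]}, {"trans":[0.1635, 0.083, 0]}, {"trans":[0.1635, 0.083, 0]}, {"trans":[0.1635, 0.083, 0]}, {"trans":[0.1635, 0.083, 0]}, {"trans":[0.1635, 0.083, 0]}, {"trans":[0.1635, 0.083, 0]}]' > rows.txt && python3 -m pendant rows.txt
echo '[{"trans":[0, 0, 0.175]}, {"trans":[0, 0, 0.175]}, {"trans":[0, 0, 0.175]}, {"trans":[0, 0, 0.175]}, {}, {}]' > rows.txt && python3 -m pendant rows.txt
python3 - <<'E'
from h import *
S=robot.read_camera("side")["image"][60:260,200:440]
T=robot.read_camera("top")["image"][165:285,172:372]
cv2.imwrite("pics/s1.png",cv2.resize(S,None,fx=3,fy=3)[:,:,::-1])
E
```

```text
time: 1.97
tool_pos: [0.3375, -0.2203, 0.5008]
tool_rot: [3.141, 0.0, 1.568]
contact_force: [1.1, -0.9, 0.7]
opening: 0.0596
grip_force: 0.0
time: 2.63
tool_pos: [0.4703, 0.0416, 0.5007]
tool_rot: [3.141, 0.0, 1.569]
contact_force: [1.1, -0.9, -0.4]
opening: 0.0603
grip_force: 0.0
time: 3.13
tool_pos: [0.4699, 0.0396, 0.3601]
tool_rot: [-3.138, -0.0, 1.57]
contact_force: [1.1, 0.9, 0.5]
opening: 0.06
grip_force: 0.0
```

View pics/s1.png

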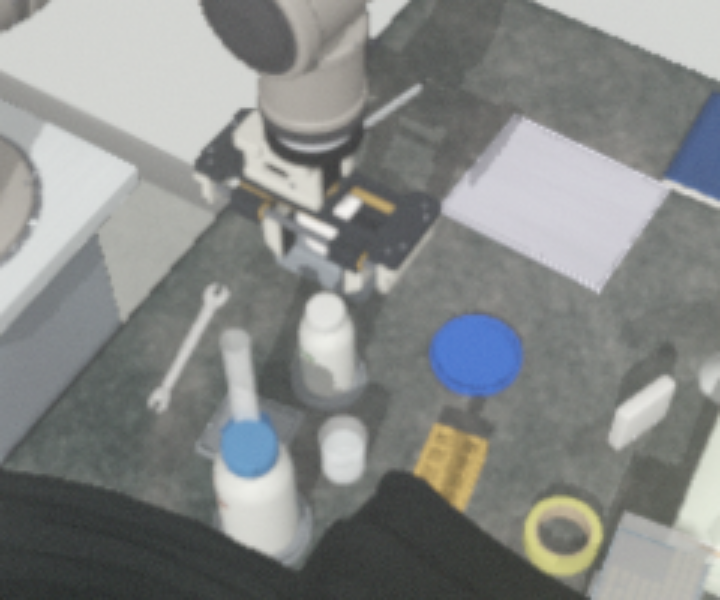

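The gripper is centred over the small bottle (cap at crop (325,312), that is, px (308,164)), with its long axis along world x. I'll descend and grip.

```bash

echo '[{"trans":[0, 0, 0.125]}, {"trans":[0, 0, 0.125]}, {"trans":[0, 0, 0.085]}, {"trans":[0, 0, 0.05]}, {}, {}]' > rows.txt && python3 -m pendant rows.txt
echo '[{}, {}, {}, {}, {}, {}, {}, {}]' > rows.txt && python3 -m pendant rows.txt 0.02 25
echo '[{"trans":[0, 0, -0.05]}, {"trans":[0, 0, -0.1]}, {"trans":[0, 0, -0.15]}, {"trans":[0, 0, -0.15]}, {"trans":[0, 0, -0.05]}, {}]' > rows.txt && python3 -m pendant rows.txt
```

```text
time: 3.73
tool_pos: [0.4708, 0.0395, 0.2854]
tool_rot: [3.139, 0.0, 1.57]
contact_force: [1.5, -0.3, 0.4]
opening: 0.0599
grip_force: 0.0
time: 4.4
tool_pos: [0.4701, 0.0396, 0.2843]
tool_rot: [3.141, 0.0, 1.571]
contact_force: [-1.4, -0.2, 6.6]
opening: 0.0346
grip_force: 25.0
time: 4.9
tool_pos: [0.4704, 0.0396, 0.3862]
tool_rot: [3.136, 0.0, 1.571]
contact_force: [0.4, 0.4, -2.0]
opening: 0.0347
grip_force: 25.0
```

Scaled: 0.0354 m / 0.2 = 0.177, 0.0078 m / 0.2 = 0.039.

```bash

echo '[{"trans":[0.1, 0.022, 0]}, {"trans":[0.177, 0.039, 0]}, {"trans":[0.177, 0.039, 0]}, {"trans":[0.177, 0.039, 0]}, {"trans":[0.177, 0.039, 0]}, {"trans":[0.177, 0.039, 0]}, {"trans":[0.177, 0.039, 0]}, {"trans":[0.177, 0.039, 0]}]' > rows.txt && python3 -m pendant rows.txt
echo '[{"trans":[0.177, 0.039, 0]}, {"trans":[0.177, 0.039, 0]}, {"trans":[0.075, 0.015, 0]}, {}, {"trans":[0, 0, 0.15]}, {"trans":[0, 0, 0.15]}, {"trans":[0, 0, 0.125]}, {}]' > rows.txt && python3 -m pendant rows.txt
echo '[{"trans":[0, 0, 0.04]}, {"trans":[0, 0, 0.02]}, {"trans":[0, 0, 0.015]}, {"trans":[0, 0, 0.005]}, {}, {}]' > rows.txt && python3 -m pendant rows.txt
```

```text
time: 5.57
tool_pos: [0.5288, 0.3092, 0.3815]
tool_rot: [-3.139, 0.001, 1.571]
contact_force: [0.9, 0.3, -0.4]
opening: 0.0343
grip_force: 25.0
time: 6.23
tool_pos: [0.546, 0.3915, 0.2908]
tool_rot: [-3.129, 0.007, 1.57]
contact_force: [-1.3, 0.2, -3.3]
opening: 0.0345
grip_force: 25.0
time: 6.73
tool_pos: [0.5477, 0.3933, 0.2836]
tool_rot: [3.14, -0.001, 1.571]
contact_force: [-0.2, 0.3, -1.2]
opening: 0.0344
grip_force: 25.0
```

Scaled: 0.001 m / 0.2 = 0.005.

```bash

echo '[{"trans":[0, 0, 0.005]}, {}, {}]' > rows.txt && python3 -m pendant rows.txt
echo '[{}, {}, {}, {}, {}]' > rows.txt && python3 -m pendant rows.txt 0.06
echo '[{"trans":[0, 0, -0.1]}, {"trans":[0, 0, -0.15]}, {"trans":[0, 0, -0.15]}, {"trans":[0, 0, -0.15]}, {}]' > rows.txt && python3 -m pendant rows.txt
```

```text
time: 6.98
tool_pos: [0.5477, 0.3934, 0.2833]
tool_rot: [3.14, -0.001, 1.571]
contact_force: [-0.4, -0.5, 6.6]
opening: 0.0345
grip_force: 25.0
time: 7.4
tool_pos: [0.5476, 0.3932, 0.2814]
tool_rot: [-3.141, 0.0, 1.571]
contact_force: [0.8, -0.3, -0.1]
opening: 0.0589
grip_force: 0.0
time: 7.82
tool_pos: [0.5481, 0.3935, 0.399]
tool_rot: [3.131, -0.006, 1.571]
contact_force: [0.4, 0.1, 1.4]
opening: 0.0601
grip_force: 0.0
```

Scaled: -0.037 m / 0.2 = -0.185, -0.0088 m / 0.2 = -0.044.

```bash

echo '[{"trans":[-0.185, -0.044, 0]}, {"trans":[-0.185, -0.044, 0]}, {"trans":[-0.185, -0.044, 0]}, {"trans":[-0.185, -0.044, 0]}, {"trans":[-0.185, -0.044, 0]}, {"trans":[-0.185, -0.044, 0]}, {"trans":[-0.185, -0.044, 0]}, {"trans":[-0.185, -0.044, 0]}]' > rows.txt && python3 -m pendant rows.txt 0.06
echo '[{"trans":[-0.185, -0.044, 0]}, {"trans":[-0.185, -0.044, 0]}, {"trans":[-0.185, -0.044, 0]}, {"trans":[-0.185, -0.044, 0]}, {}, {}]' > rows.txt && python3 -m pendant rows.txt
python3 - <<'E'
from h import *
S=robot.read_camera("side")["image"][60:260,200:440]
cv2.imwrite("pics/s2.png",cv2.resize(S,None,fx=3,fy=3)[:,:,::-1])
E
```

```text
time: 8.48
tool_pos: [0.4763, 0.0956, 0.3917]
tool_rot: [3.141, 0.0, 1.571]
contact_force: [0.7, -0.9, 0.9]
opening: 0.0601
grip_force: 0.0
time: 8.98
tool_pos: [0.4416, -0.0525, 0.3918]
tool_rot: [3.141, 0.0, 1.566]
contact_force: [0.1, 1.4, -0.3]
opening: 0.0599
grip_force: 0.0
```

View pics/s2.png

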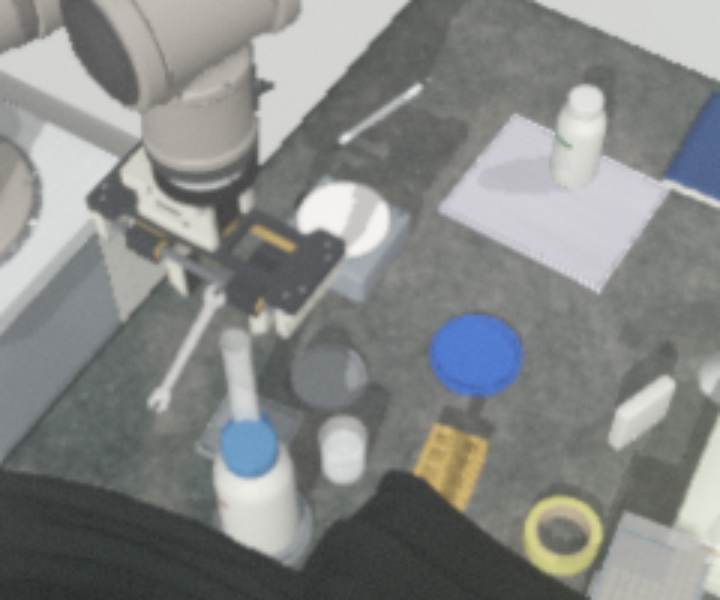

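The small bottle stands upright on the tray at crop (578,150). The gripper hangs over the cylinder tube, whose top is at crop (237,340). I'll descend and grip.

Scaled: 0.03 m / 0.2 = 0.15, 0.014 m / 0.2 = 0.07.

```bash

echo '[{"trans":[0.0025, 0, 0.15]}, {"trans":[0, 0, 0.15]}, {"trans":[0, 0, 0.15]}, {"trans":[0, 0, 0.07]}, {}, {}]' > rows.txt && python3 -m pendant rows.txt
echo '[{}, {}, {}, {}, {}, {}, {}, {}]' > rows.txt && python3 -m pendant rows.txt 0.012 15
echo '[{"trans":[0, 0, -0.05]}, {"trans":[0, 0, -0.1]}, {"trans":[0, 0, -0.15]}, {"trans":[0, 0, -0.15]}, {"trans":[0, 0, -0.05]}, {}]' > rows.txt && python3 -m pendant rows.txt
```

```text
time: 9.53
tool_pos: [0.4423, -0.0491, 0.2875]
tool_rot: [-3.14, -0.001, 1.573]
contact_force: [0.2, -0.7, 1.1]
opening: 0.0599
grip_force: 0.0
time: 10.2
tool_pos: [0.4419, -0.0504, 0.288]
tool_rot: [3.141, 0.0, 1.571]
contact_force: [-2.1, -0.6, 4.9]
opening: 0.0251
grip_force: 15.0
time: 10.7
tool_pos: [0.4425, -0.0504, 0.3902]
tool_rot: [3.136, 0.002, 1.571]
contact_force: [0.9, -0.7, 0.2]
opening: 0.0245
grip_force: 15.0
```

Scaled: 0.036 m / 0.2 = 0.18, 0.02 m / 0.2 = 0.1.

```bash

echo '[{"trans":[0.1, 0.015, 0]}, {"trans":[0.18, 0.0265, 0]}, {"trans":[0.18, 0.0265, 0]}, {"trans":[0.18, 0.0265, 0]}, {"trans":[0.18, 0.0265, 0]}, {"trans":[0.18, 0.0265, 0]}, {"trans":[0.18, 0.0265, 0]}, {"trans":[0.18, 0.0265, 0]}]' > rows.txt && python3 -m pendant rows.txt
echo '[{"trans":[0.18, 0.0265, 0]}, {"trans":[0.18, 0.0265, 0]}, {"trans":[0.107, 0.0175, 0]}, {}, {"trans":[0, 0, 0.15]}, {"trans":[0, 0, 0.15]}, {"trans":[0, 0, 0.125]}, {}]' > rows.txt && python3 -m pendant rows.txt
echo '[{"trans":[0, 0, 0.04]}, {"trans":[0, 0, 0.025]}, {"trans":[0, 0, 0.015]}, {}, {}, {}]' > rows.txt && python3 -m pendant rows.txt
```

```text
time: 11.37
tool_pos: [0.4818, 0.2235, 0.3859]
tool_rot: [-3.139, 0.001, 1.571]
contact_force: [1.0, -0.5, -1.3]
opening: 0.0251
grip_force: 15.0
time: 12.03
tool_pos: [0.4945, 0.3136, 0.2961]
tool_rot: [-3.13, 0.006, 1.57]
contact_force: [-0.2, -1.6, 0.1]
opening: 0.0249
grip_force: 15.0
time: 12.53
tool_pos: [0.4963, 0.3151, 0.2875]
tool_rot: [3.14, -0.001, 1.571]
contact_force: [0.3, -0.1, -0.7]
opening: 0.025
grip_force: 15.0
```

Release, then move over the large bottle at (0.505, -0.124), TCP z 0.40.

Scaled: 0.001 m / 0.2 = 0.005.

```bash

echo '[{"trans":[0, 0, 0.005]}, {}, {}]' > rows.txt && python3 -m pendant rows.txt
echo '[{}, {}, {}, {}, {}]' > rows.txt && python3 -m pendant rows.txt 0.06
echo '[{"trans":[0, 0, -0.1]}, {"trans":[0, 0, -0.15]}, {"trans":[0, 0, -0.15]}, {"trans":[0, 0, -0.175]}, {}]' > rows.txt && python3 -m pendant rows.txt
echo '[{"trans":[-0.185, 0.004, 0]}, {"trans":[-0.185, 0.004, 0]}, {"trans":[-0.185, 0.004, 0]}, {"trans":[-0.185, 0.004, 0]}, {"trans":[-0.185, 0.004, 0]}, {"trans":[-0.185, 0.004, 0]}, {"trans":[-0.185, 0.004, 0]}, {"trans":[-0.185, 0.004, 0]}]' > rows.txt && python3 -m pendant rows.txt 0.08
echo '[{"trans":[-0.185, 0.004, 0]}, {"trans":[-0.185, 0.004, 0]}, {"trans":[-0.185, 0.004, 0]}, {"trans":[-0.16, 0.001, 0]}, {}, {}]' > rows.txt && python3 -m pendant rows.txt
python3 - <<'E'
from h import *
S=robot.read_camera("side")["image"][60:260,200:440]
cv2.imwrite("pics/s3.png",cv2.resize(S,None,fx=3,fy=3)[:,:,::-1])
E
```

```text
time: 12.78
tool_pos: [0.4963, 0.3153, 0.287]
tool_rot: [3.14, -0.001, 1.571]
contact_force: [-0.7, -0.3, 4.7]
opening: 0.0248
grip_force: 15.0
time: 13.2
tool_pos: [0.4961, 0.3151, 0.2855]
tool_rot: [-3.141, 0.0, 1.571]
contact_force: [-0.0, -0.2, -0.6]
opening: 0.0539
grip_force: 0.0
time: 13.62
tool_pos: [0.4969, 0.3155, 0.4079]
tool_rot: [3.131, -0.005, 1.571]
contact_force: [1.1, -0.0, 0.9]
opening: 0.06
grip_force: 0.0
time: 14.28
tool_pos: [0.5022, 0.0174, 0.4007]
tool_rot: [3.141, 0.0, 1.571]
contact_force: [1.2, 0.3, -0.3]
opening: 0.0804
grip_force: 0.0
time: 14.78
tool_pos: [0.505, -0.1254, 0.4003]
tool_rot: [-3.141, -0.0, 1.567]
contact_force: [0.6, 0.9, -0.5]
opening: 0.0799
grip_force: 0.0
```

View pics/s3.png

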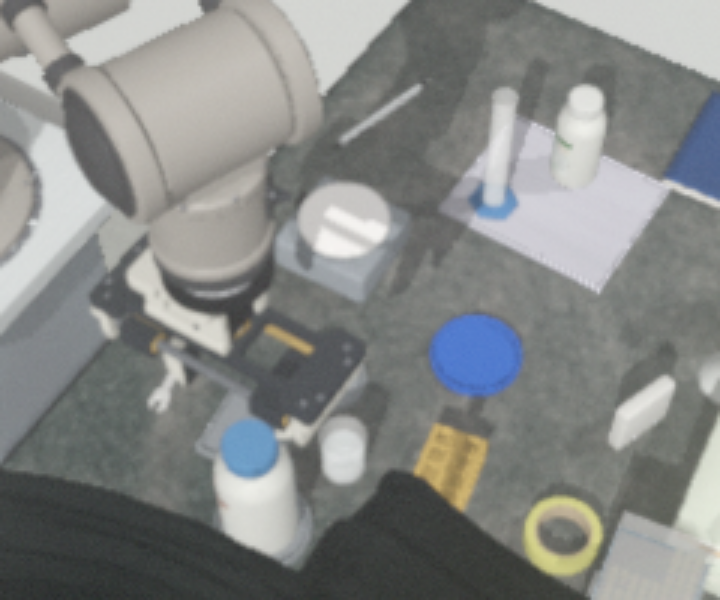

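The cylinder stands upright on the tray with its foot at crop (495,203). The gripper is over the large bottle, whose cap is at crop (250,447). I'll descend and grip the cap.

Scaled: 0.03 m / 0.2 = 0.15, 0.015 m / 0.2 = 0.075.

```bash

echo '[{"trans":[0.0025, 0, 0.15]}, {"trans":[0, 0, 0.15]}, {"trans":[0, 0, 0.075]}, {"trans":[0, 0, 0.05]}, {}, {}]' > rows.txt && python3 -m pendant rows.txt
echo '[{}, {}, {}, {}, {}, {}, {}, {}]' > rows.txt && python3 -m pendant rows.txt 0.03 35
echo '[{"trans":[0, 0, -0.05]}, {"trans":[0, 0, -0.1]}, {"trans":[0, 0, -0.15]}, {"trans":[0, 0, -0.15]}, {"trans":[0, 0, -0.05]}, {}]' > rows.txt && python3 -m pendant rows.txt
```

```text
time: 15.33
tool_pos: [0.5055, -0.1226, 0.3161]
tool_rot: [3.141, -0.0, 1.572]
contact_force: [0.0, 2.0, 0.7]
opening: 0.0795
grip_force: 0.0
time: 16.0
tool_pos: [0.5052, -0.1235, 0.316]
tool_rot: [3.141, 0.0, 1.571]
contact_force: [-0.6, -0.3, 3.6]
opening: 0.0467
grip_force: 35.0
time: 16.5
tool_pos: [0.5055, -0.1235, 0.4185]
tool_rot: [3.136, 0.002, 1.571]
contact_force: [-0.1, -0.3, -1.5]
opening: 0.0462
grip_force: 35.0
```

Scaled: 0.036 m / 0.2 = 0.18, 0.02 m / 0.2 = 0.1.

```bash

echo '[{"trans":[0.1, 0.0215, 0]}, {"trans":[0.18, 0.039, 0]}, {"trans":[0.18, 0.039, 0]}, {"trans":[0.18, 0.039, 0]}, {"trans":[0.18, 0.039, 0]}, {"trans":[0.18, 0.039, 0]}, {"trans":[0.18, 0.039, 0]}, {"trans":[0.18, 0.039, 0]}]' > rows.txt && python3 -m pendant rows.txt
echo '[{"trans":[0.18, 0.039, 0]}, {"trans":[0.18, 0.039, 0]}, {"trans":[0.18, 0.039, 0]}, {"trans":[0.18, 0.039, 0]}, {"trans":[0.1125, 0.0245, 0]}, {}, {}]' > rows.txt && python3 -m pendant rows.txt
echo '[{"trans":[0, 0, 0.15]}, {"trans":[0, 0, 0.15]}, {"trans":[0, 0, 0.125]}, {"trans":[0, 0, 0.04]}, {"trans":[0, 0, 0.025]}, {"trans":[0, 0, 0.015]}, {}, {}]' > rows.txt && python3 -m pendant rows.txt
```

```text
time: 17.17
tool_pos: [0.5639, 0.1504, 0.4133]
tool_rot: [-3.138, 0.001, 1.571]
contact_force: [1.2, -0.7, -1.8]
opening: 0.0462
grip_force: 35.0
time: 17.75
tool_pos: [0.5999, 0.3164, 0.4124]
tool_rot: [-3.137, 0.002, 1.573]
contact_force: [-0.4, -0.9, -2.0]
opening: 0.0464
grip_force: 35.0
time: 18.42
tool_pos: [0.6006, 0.315, 0.3163]
tool_rot: [3.139, -0.001, 1.571]
contact_force: [-0.0, 0.4, -1.4]
opening: 0.0464
grip_force: 35.0
```

Scaled: 0.001 m / 0.2 = 0.005, 0.0005 m / 0.2 = 0.0025.

```bash

echo '[{"trans":[0, 0, 0.005]}, {"trans":[0, 0, 0.0025]}, {}]' > rows.txt && python3 -m pendant rows.txt
echo '[{}, {}, {}, {}, {}]' > rows.txt && python3 -m pendant rows.txt 0.07
echo '[{"trans":[0, 0, -0.1]}, {"trans":[0, 0, -0.15]}, {"trans":[0, 0, -0.15]}, {"trans":[0, 0, -0.05]}, {}]' > rows.txt && python3 -m pendant rows.txt
python3 - <<'E'
from h import *
S=robot.read_camera("side")["image"][60:260,200:440]
T=robot.read_camera("top")["image"][175:265,272:382]
a=cv2.resize(S,(480,400),interpolation=cv2.INTER_CUBIC);b=cv2.resize(T,(319,261),interpolation=cv2.INTER_CUBIC)
T=cv2.resize(T,None,fx=6,fy=6,interpolation=cv2.INTER_CUBIC)
cv2.imwrite("pics/t4.png",T[:,:,::-1]);S=cv2.resize(S,None,fx=3,fy=3);cv2.imwrite("pics/s4.png",S[:,:,::-1])
E
```

```text
time: 18.67
tool_pos: [0.6005, 0.3152, 0.315]
tool_rot: [3.138, -0.001, 1.571]
contact_force: [-0.1, -0.1, 5.4]
opening: 0.0463
grip_force: 35.0
time: 19.08
tool_pos: [0.6001, 0.3151, 0.3129]
tool_rot: [-3.141, 0.0, 1.571]
contact_force: [0.4, -0.4, -0.1]
opening: 0.0694
grip_force: 0.0
time: 19.5
tool_pos: [0.6004, 0.3152, 0.4068]
tool_rot: [3.135, -0.002, 1.571]
contact_force: [1.0, 0.6, 0.3]
opening: 0.0701
grip_force: 0.0
```

View pics/t4.png

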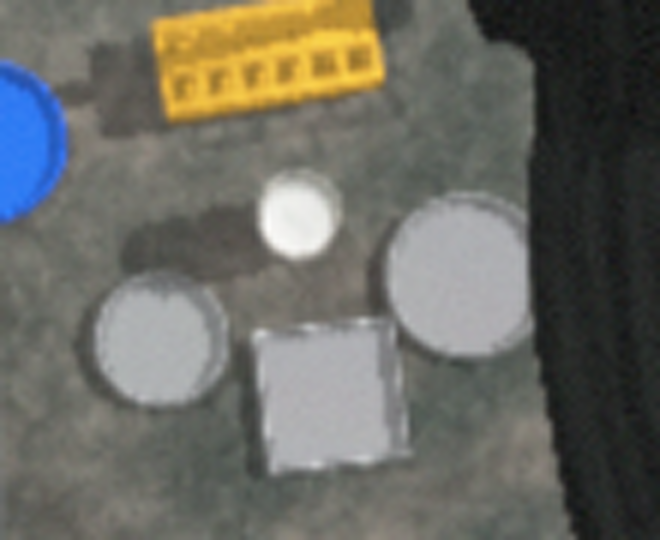

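View pics/s4.png

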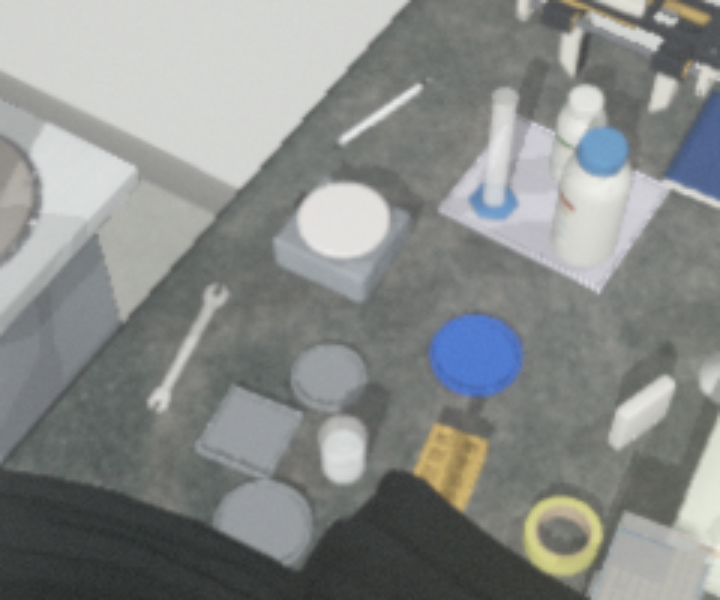

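All three stand upright on the tray (side crop (495,203), (578,150), (590,240)), and the dishes are empty. In the top crop the beaker rim is near (300,212) and its bright base near (295,222). The dishes are at (161,340), (331,397) and (464,275).

```bash
python3 - <<'E'
from h import *
T=robot.read_camera("top");S=robot.read_camera("side")
t=lambda x,y:[272+(x+.5)/6-.5,175+(y+.5)/6-.5]; s=lambda x,y:[200+(x+.5)/3-.5,60+(y+.5)/3-.5]
print("narrow",plane(T,[t(161,340)],.009),plane(S,[s(330,377)],.009))
print("sq",plane(T,[t(331,397)],.009),plane(S,[s(249,431)],.009))
print("wide",plane(T,[t(464,275)],.009),plane(S,[s(264,524)],.009))
print("bk rim",plane(T,[t(300,212)],.056),plane(S,[s(344,431)],.056))
print("bk base",plane(T,[t(295,222)],.002),plane(S,[s(344,468)],.002))
print(robot.observe()["tool_pos"])
E
```

```text
narrow [[0.4698 0.0403 0.009 ]] [[0.4728 0.0396 0.009 ]]
sq [[ 0.4405 -0.0506  0.009 ]] [[ 0.4415 -0.0503  0.009 ]]
wide [[ 0.5066 -0.1215  0.009 ]] [[ 0.5078 -0.1223  0.009 ]]
bk rim [[ 0.5331 -0.0323  0.056 ]] [[ 0.5317 -0.0258  0.056 ]]
bk base [[ 0.5352 -0.0307  0.002 ]] [[ 0.5353 -0.033   0.002 ]]
[0.59999395 0.31499806 0.40077144]
```

Scaled: -0.0346 m / 0.2 = -0.173, -0.00665 m / 0.2 = -0.0333.

```bash

echo '[{"trans":[-0.173, -0.0333, 0]}, {"trans":[-0.173, -0.0333, 0]}, {"trans":[-0.173, -0.0333, 0]}, {"trans":[-0.173, -0.0333, 0]}, {"trans":[-0.173, -0.0333, 0]}, {"trans":[-0.173, -0.0333, 0]}, {"trans":[-0.173, -0.0333, 0]}, {"trans":[-0.173, -0.0333, 0]}]' > rows.txt && python3 -m pendant rows.txt 0.06
echo '[{"trans":[-0.173, -0.0333, 0]}, {"trans":[-0.173, -0.0333, 0]}, {}, {}, {"trans":[0, 0, 0.175]}, {"trans":[0, 0, 0.175]}, {"trans":[0, 0, 0.15]}, {}]' > rows.txt && python3 -m pendant rows.txt
echo '[{}]' > rows.txt && python3 -m pendant rows.txt
```

```text
time: 20.37
tool_pos: [0.5461, 0.0368, 0.4015]
tool_rot: [-3.139, -0.0, 1.571]
contact_force: [2.1, -0.3, -0.1]
opening: 0.0601
grip_force: 0.0
time: 21.03
tool_pos: [0.5318, -0.0293, 0.2969]
tool_rot: [-3.129, -0.003, 1.572]
contact_force: [-2.1, -0.2, -0.2]
opening: 0.0603
grip_force: 0.0
time: 21.12
tool_pos: [0.5335, -0.0298, 0.3018]
tool_rot: [-3.137, -0.001, 1.572]
contact_force: [0.6, 0.4, 0.4]
opening: 0.0603
grip_force: 0.0
```

Scaled: 0.03 m / 0.2 = 0.15, 0.025 m / 0.2 = 0.125.

```bash

echo '[{"trans":[0, 0, 0.15]}, {"trans":[0, 0, 0.15]}, {"trans":[0, 0, 0.125]}, {"trans":[0, 0, 0.075]}, {"trans":[0, 0, 0.015]}, {}, {}]' > rows.txt && python3 -m pendant rows.txt
echo '[{}, {}, {}, {}, {}, {}, {}, {}]' > rows.txt && python3 -m pendant rows.txt 0.03 10
echo '[{"trans":[0, 0, -0.05]}, {"trans":[0, 0, -0.15]}, {"trans":[0, 0, -0.15]}, {"trans":[0, 0, -0.15]}, {"trans":[0, 0, -0.1]}, {}]' > rows.txt && python3 -m pendant rows.txt
```

```text
time: 21.7
tool_pos: [0.5347, -0.0308, 0.2021]
tool_rot: [3.138, 0.001, 1.571]
contact_force: [-0.4, -0.3, 0.2]
opening: 0.0603
grip_force: 0.0
time: 22.37
tool_pos: [0.534, -0.031, 0.2011]
tool_rot: [3.14, 0.0, 1.571]
contact_force: [0.5, 0.1, 5.3]
opening: 0.0412
grip_force: 10.0
time: 22.87
tool_pos: [0.5345, -0.031, 0.3253]
tool_rot: [3.133, 0.002, 1.571]
contact_force: [0.1, -0.0, 0.5]
opening: 0.0411
grip_force: 10.0
```

Scaled: 0.0292 m / 0.2 = 0.146, -0.0188 m / 0.2 = -0.094.

```bash

echo '[{"trans":[0.075, -0.0485, 0]}, {"trans":[0.146, -0.094, 0]}, {"trans":[0.146, -0.094, 0]}, {"trans":[0.146, -0.094, 0]}, {"trans":[0.146, -0.094, 0]}, {"trans":[0.146, -0.094, 0]}, {"trans":[0.146, -0.094, 0]}, {"trans":[0.0715, -0.045, 0]}]' > rows.txt && python3 -m pendant rows.txt
echo '[{}, {}, {"trans":[0, 0, 0.1]}, {"trans":[0, 0, 0.1]}, {"trans":[0, 0, 0.05]}, {"trans":[0, 0, 0.025]}, {"trans":[0, 0, 0.015]}, {}]' > rows.txt && python3 -m pendant rows.txt
echo '[{}, {}]' > rows.txt && python3 -m pendant rows.txt
```

```text
time: 23.53
tool_pos: [0.3996, 0.1756, 0.3197]
tool_rot: [-3.139, -0.0, 1.572]
contact_force: [-0.5, -0.5, -1.9]
opening: 0.0418
grip_force: 10.0
time: 24.2
tool_pos: [0.4026, 0.173, 0.2619]
tool_rot: [-3.141, 0.0, 1.57]
contact_force: [0.1, -0.0, 0.1]
opening: 0.0414
grip_force: 10.0
time: 24.37
tool_pos: [0.4026, 0.1735, 0.2628]
tool_rot: [3.14, -0.0, 1.57]
contact_force: [-0.0, 0.3, -0.5]
opening: 0.0415
grip_force: 10.0
```

Scaled: 0.001 m / 0.2 = 0.005, 0.0007 m / 0.2 = 0.0035.

```bash

echo '[{"trans":[0, 0, 0.005]}, {"trans":[0, 0, 0.0035]}, {}, {}]' > rows.txt && python3 -m pendant rows.txt
echo '[{}, {}, {}, {}, {}]' > rows.txt && python3 -m pendant rows.txt 0.065
echo '[{"trans":[0, 0, -0.1]}, {"trans":[0, 0, -0.15]}, {"trans":[0, 0, -0.175]}, {"trans":[0, 0, -0.175]}, {"trans":[0, 0, -0.1]}, {}]' > rows.txt && python3 -m pendant rows.txt 0.08
echo '[{"trans":[0.125, 0.175, 0]}, {"trans":[0.125, 0.175, 0]}, {"trans":[0.125, 0.175, 0]}, {"trans":[0.125, 0.175, 0]}, {"trans":[0.2075, 0, 0]}, {"trans":[0, 0.2, 0]}, {"trans":[0, 0.0875, 0]}, {}]' > rows.txt && python3 -m pendant rows.txt
python3 - <<'E'
from h import *
S=robot.read_camera("side");T=robot.read_camera("top")
cv2.imwrite("pics/s5.png",np.vstack([cv2.resize(S["image"][70:170,250:450],None,fx=3,fy=3),cv2.resize(T["image"][190:290,170:370],None,fx=3,fy=3)])[:,:,::-1])
E
```

```text
time: 24.7
tool_pos: [0.4024, 0.1737, 0.2611]
tool_rot: [3.14, -0.0, 1.571]
contact_force: [0.2, -0.0, 5.4]
opening: 0.0418
grip_force: 10.0
time: 25.12
tool_pos: [0.4021, 0.1736, 0.2603]
tool_rot: [-3.141, 0.0, 1.571]
contact_force: [-0.4, 0.2, 0.1]
opening: 0.0645
grip_force: 0.0
time: 25.62
tool_pos: [0.4029, 0.1738, 0.4048]
tool_rot: [3.133, -0.002, 1.571]
contact_force: [1.0, -0.3, -0.5]
opening: 0.0803
grip_force: 0.0
time: 26.28
tool_pos: [0.5978, 0.3123, 0.3975]
tool_rot: [-3.14, 0.001, 1.571]
contact_force: [0.1, 0.3, 0.1]
opening: 0.08
grip_force: 0.0
```

View pics/s5.png

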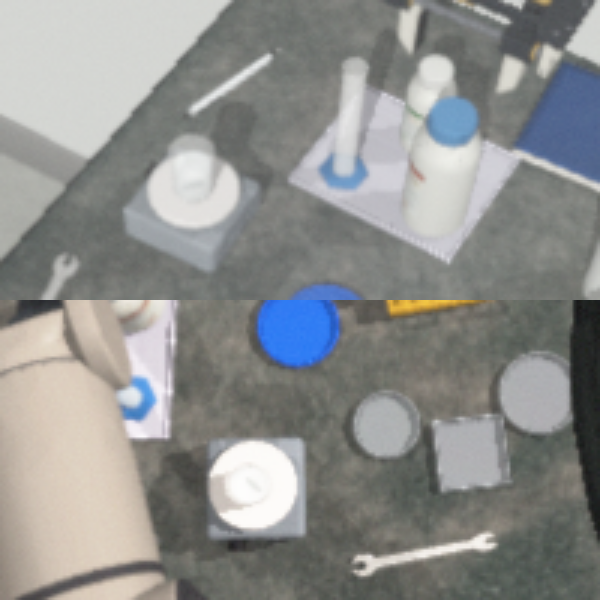

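The beaker stands upright at the centre of the plate: in the side crop its base is at (191,190) against a plate centre of (194,191), and the top view agrees. Now the large bottle goes back.

The manual's scale: shifts go in shares of 0.2 m and turns go in shares of pi/2 rad. Converting my numbers, 0.03 m / 0.2 = 0.15, 0.015 m / 0.2 = 0.075.

```bash

echo '[{"trans":[0, 0, 0.15]}, {"trans":[0, 0, 0.15]}, {"trans":[0, 0, 0.075]}, {"trans":[0, 0, 0.04]}, {}, {}]' > rows.txt && python3 -m pendant rows.txt
echo '[{}, {}, {}, {}, {}, {}, {}, {}]' > rows.txt && python3 -m pendant rows.txt 0.03 35
echo '[{"trans":[0, 0, -0.05]}, {"trans":[0, 0, -0.1]}, {"trans":[0, 0, -0.15]}, {"trans":[0, 0, -0.15]}, {"trans":[0, 0, -0.05]}, {}]' > rows.txt && python3 -m pendant rows.txt
```

```text
time: 26.88
tool_pos: [0.5951, 0.3119, 0.3184]
tool_rot: [3.141, -0.0, 1.571]
contact_force: [-0.3, 0.9, -1.2]
opening: 0.0799
grip_force: 0.0
time: 27.55
tool_pos: [0.5955, 0.312, 0.3179]
tool_rot: [3.14, -0.0, 1.571]
contact_force: [1.8, 0.4, 2.4]
opening: 0.0465
grip_force: 35.0
time: 28.05
tool_pos: [0.5953, 0.3121, 0.4209]
tool_rot: [3.136, -0.002, 1.571]
contact_force: [0.2, -0.5, -1.6]
opening: 0.0467
grip_force: 34.9
```

Scaled: -0.036 m / 0.2 = -0.18, -0.02 m / 0.2 = -0.1.

```bash

echo '[{"trans":[-0.1, -0.02, 0]}, {"trans":[-0.18, -0.037, 0]}, {"trans":[-0.18, -0.037, 0]}, {"trans":[-0.18, -0.037, 0]}, {"trans":[-0.18, -0.037, 0]}, {"trans":[-0.18, -0.037, 0]}, {"trans":[-0.18, -0.037, 0]}, {"trans":[-0.18, -0.037, 0]}]' > rows.txt && python3 -m pendant rows.txt
echo '[{"trans":[-0.18, -0.037, 0]}, {"trans":[-0.18, -0.037, 0]}, {"trans":[-0.18, -0.037, 0]}, {"trans":[-0.18, -0.037, 0]}, {"trans":[-0.1075, -0.0205, 0]}, {}, {}]' > rows.txt && python3 -m pendant rows.txt
echo '[{"trans":[0, 0, 0.15]}, {"trans":[0, 0, 0.15]}, {"trans":[0, 0, 0.1]}, {"trans":[0, 0, 0.04]}, {"trans":[0, 0, 0.015]}, {}, {}]' > rows.txt && python3 -m pendant rows.txt
```

```text
time: 28.72
tool_pos: [0.5383, 0.0385, 0.4152]
tool_rot: [-3.137, -0.0, 1.571]
contact_force: [0.2, 0.2, -1.6]
opening: 0.0466
grip_force: 34.9
time: 29.3
tool_pos: [0.5052, -0.1265, 0.4155]
tool_rot: [-3.138, -0.002, 1.568]
contact_force: [-0.6, -0.4, -3.3]
opening: 0.0464
grip_force: 34.9
time: 29.88
tool_pos: [0.5063, -0.1252, 0.3274]
tool_rot: [3.14, 0.001, 1.572]
contact_force: [0.3, -0.2, -1.5]
opening: 0.0463
grip_force: 34.9
```

Scaled: 0.004 m / 0.2 = 0.02, 0.003 m / 0.2 = 0.015.

```bash

echo '[{"trans":[0, 0, 0.02]}, {"trans":[0, 0, 0.015]}, {"trans":[0, 0, 0.0075]}, {}, {}]' > rows.txt && python3 -m pendant rows.txt
echo '[{"trans":[0, 0, 0.005]}, {}, {}]' > rows.txt && python3 -m pendant rows.txt
```

```text
time: 30.3
tool_pos: [0.506, -0.1257, 0.3188]
tool_rot: [3.14, 0.001, 1.571]
contact_force: [-0.9, 0.9, 2.9]
opening: 0.0462
grip_force: 34.9
time: 30.55
tool_pos: [0.5061, -0.1257, 0.3187]
tool_rot: [3.139, 0.001, 1.571]
contact_force: [-0.8, 0.8, 10.0]
opening: 0.0462
grip_force: 34.9
```

```bash

echo '[{}, {}, {}, {}, {}]' > rows.txt && python3 -m pendant rows.txt 0.07
echo '[{"trans":[0, 0, -0.1]}, {"trans":[0, 0, -0.15]}, {"trans":[0, 0, -0.15]}, {"trans":[0, 0, -0.025]}, {}]' > rows.txt && python3 -m pendant rows.txt
echo '[{"trans":[0.1835, -0.004, 0]}, {"trans":[0.1835, -0.004, 0]}, {"trans":[0.1835, -0.004, 0]}, {"trans":[0.1835, -0.004, 0]}, {"trans":[0.1835, -0.004, 0]}, {"trans":[0.1835, -0.004, 0]}, {"trans":[0.1835, -0.004, 0]}, {"trans":[0.1835, -0.004, 0]}]' > rows.txt && python3 -m pendant rows.txt 0.06
echo '[{"trans":[0.1835, -0.004, 0]}, {"trans":[0.1835, -0.004, 0]}, {"trans":[0.1835, -0.004, 0]}, {"trans":[0.1835, -0.004, 0]}, {}, {}, {}]' > rows.txt && python3 -m pendant rows.txt
```

```text
time: 30.97
tool_pos: [0.5057, -0.1255, 0.3167]
tool_rot: [-3.141, -0.0, 1.571]
contact_force: [-0.6, -0.2, -0.3]
opening: 0.0692
grip_force: 0.0
time: 31.38
tool_pos: [0.5061, -0.1256, 0.404]
tool_rot: [3.137, 0.002, 1.571]
contact_force: [-0.2, 0.3, -0.4]
opening: 0.0701
grip_force: 0.0
time: 32.05
tool_pos: [0.4987, 0.1698, 0.4002]
tool_rot: [-3.139, 0.001, 1.571]
contact_force: [0.6, -0.2, -0.5]
opening: 0.0601
grip_force: 0.0
time: 32.63
tool_pos: [0.496, 0.3147, 0.4003]
tool_rot: [-3.139, 0.002, 1.571]
contact_force: [-0.5, -0.3, -0.6]
opening: 0.0599
grip_force: 0.0
```

Scaled: 0.03 m / 0.2 = 0.15, 0.02 m / 0.2 = 0.1.

```bash

echo '[{"trans":[0, 0, 0.15]}, {"trans":[0, 0, 0.15]}, {"trans":[0, 0, 0.15]}, {"trans":[0, 0, 0.1]}, {"trans":[0, 0, 0.01]}, {}, {}]' > rows.txt && python3 -m pendant rows.txt
echo '[{}, {}, {}, {}, {}, {}, {}, {}]' > rows.txt && python3 -m pendant rows.txt 0.012 15
echo '[{"trans":[0, 0, -0.05]}, {"trans":[0, 0, -0.1]}, {"trans":[0, 0, -0.15]}, {"trans":[0, 0, -0.15]}, {"trans":[0, 0, -0.075]}, {}, {}]' > rows.txt && python3 -m pendant rows.txt
```

```text
time: 33.22
tool_pos: [0.4969, 0.3142, 0.2912]
tool_rot: [3.14, -0.0, 1.57]
contact_force: [0.7, -0.5, -0.1]
opening: 0.0597
grip_force: 0.0
time: 33.88
tool_pos: [0.4963, 0.3149, 0.2902]
tool_rot: [3.141, -0.0, 1.571]
contact_force: [-0.3, 0.2, 1.5]
opening: 0.0247
grip_force: 15.0
time: 34.47
tool_pos: [0.496, 0.3149, 0.3957]
tool_rot: [3.14, -0.001, 1.571]
contact_force: [0.4, -0.3, -1.3]
opening: 0.0249
grip_force: 15.0
```

Scaled: -0.036 m / 0.2 = -0.18, -0.02 m / 0.2 = -0.1.

```bash

echo '[{"trans":[-0.1, -0.015, -0.1]}, {"trans":[-0.18, -0.0265, -0.05]}, {"trans":[-0.18, -0.0265, 0]}, {"trans":[-0.18, -0.0265, 0]}, {"trans":[-0.18, -0.0265, 0]}, {"trans":[-0.18, -0.0265, 0]}, {"trans":[-0.18, -0.0265, 0]}, {"trans":[-0.18, -0.0265, 0]}]' > rows.txt && python3 -m pendant rows.txt
echo '[{"trans":[-0.18, -0.0265, 0]}, {"trans":[-0.18, -0.0265, 0]}, {"trans":[-0.107, -0.02, 0]}, {}, {"trans":[0, 0, 0.15]}, {"trans":[0, 0, 0.15]}, {"trans":[0, 0, 0.15]}, {}]' > rows.txt && python3 -m pendant rows.txt
echo '[{"trans":[0, 0, 0.15]}, {"trans":[0, 0, 0.025]}, {}, {}, {}]' > rows.txt && python3 -m pendant rows.txt
```

```text
time: 35.13
tool_pos: [0.4551, 0.0414, 0.4234]
tool_rot: [-3.138, -0.0, 1.571]
contact_force: [0.8, 0.6, -0.6]
opening: 0.0248
grip_force: 15.0
time: 35.8
tool_pos: [0.4394, -0.0495, 0.3294]
tool_rot: [-3.13, -0.004, 1.571]
contact_force: [-1.5, 0.7, -1.5]
opening: 0.0249
grip_force: 15.0
time: 36.22
tool_pos: [0.442, -0.0505, 0.3015]
tool_rot: [3.14, 0.001, 1.571]
contact_force: [0.3, 0.2, 0.7]
opening: 0.025
grip_force: 15.0
```

Scaled: 0.005 m / 0.2 = 0.025, 0.003 m / 0.2 = 0.015.

```bash

echo '[{"trans":[0, 0, 0.025]}, {"trans":[0, 0, 0.015]}, {"trans":[0, 0, 0.0125]}, {"trans":[0, 0, 0.005]}, {}, {}]' > rows.txt && python3 -m pendant rows.txt
```

```text
time: 36.72
tool_pos: [0.4419, -0.0507, 0.2903]
tool_rot: [3.138, 0.001, 1.571]
contact_force: [-3.7, 1.5, 15.2]
opening: 0.0251
grip_force: 15.0
```

Scaled: -0.0005 m / 0.2 = -0.0025.

```bash

echo '[{"trans":[0, 0, -0.0025]}, {}, {}, {}, {}, {}]' > rows.txt && python3 -m pendant rows.txt 0.06
echo '[{"trans":[0, 0, -0.1]}, {"trans":[0, 0, -0.15]}, {"trans":[0, 0, -0.15]}, {"trans":[0, 0, -0.15]}, {}]' > rows.txt && python3 -m pendant rows.txt
echo '[{"trans":[0.185, 0.044, 0]}, {"trans":[0.185, 0.044, 0]}, {"trans":[0.185, 0.044, 0]}, {"trans":[0.185, 0.044, 0]}, {"trans":[0.185, 0.044, 0]}, {"trans":[0.185, 0.044, 0]}, {"trans":[0.185, 0.044, 0]}, {"trans":[0.185, 0.044, 0]}]' > rows.txt && python3 -m pendant rows.txt 0.06
echo '[{"trans":[0.185, 0.044, 0]}, {"trans":[0.185, 0.044, 0]}, {"trans":[0.185, 0.044, 0]}, {"trans":[0.185, 0.044, 0]}, {}, {}, {}]' > rows.txt && python3 -m pendant rows.txt
python3 - <<'E'
from h import *
S=robot.read_camera("side");T=robot.read_camera("top")
cv2.imwrite("pics/s6.png",np.vstack([cv2.resize(S["image"][110:260,230:430],None,fx=2.5,fy=2.5),cv2.resize(T["image"][180:270,220:380],None,fx=3.125,fy=3.125)[:220]])[:,:,::-1])
E
```

```text
time: 37.22
tool_pos: [0.4415, -0.0505, 0.2888]
tool_rot: [-3.141, -0.0, 1.571]
contact_force: [0.3, 0.9, -0.6]
opening: 0.0583
grip_force: 0.0
time: 37.63
tool_pos: [0.4425, -0.0508, 0.4042]
tool_rot: [3.132, 0.003, 1.571]
contact_force: [1.3, 0.2, 0.1]
opening: 0.06
grip_force: 0.0
time: 38.3
tool_pos: [0.5119, 0.2475, 0.3983]
tool_rot: [-3.141, 0.0, 1.571]
contact_force: [1.3, -0.2, 0.8]
opening: 0.0601
grip_force: 0.0
time: 38.88
tool_pos: [0.547, 0.3933, 0.3978]
tool_rot: [-3.14, 0.001, 1.571]
contact_force: [0.9, -1.1, -0.1]
opening: 0.06
grip_force: 0.0
```

View pics/s6.png

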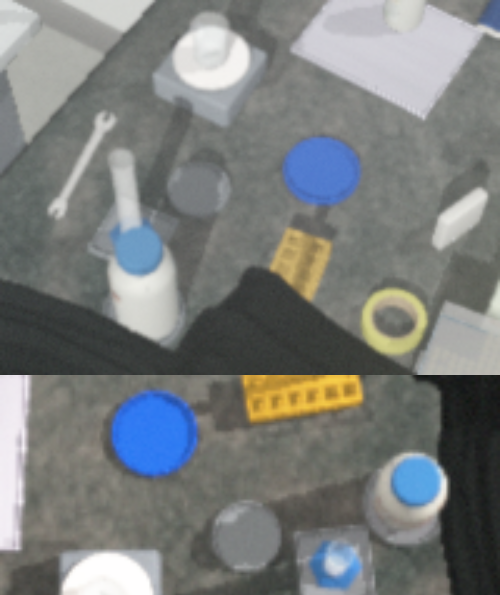

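The large bottle and the cylinder stand upright in their own dishes, the beaker is on the plate and the rack is unmoved. Last is the small bottle.

Scaled: 0.03 m / 0.2 = 0.15, 0.018 m / 0.2 = 0.09.

```bash

echo '[{"trans":[0, 0, 0.15]}, {"trans":[0, 0, 0.15]}, {"trans":[0, 0, 0.15]}, {"trans":[0, 0, 0.09]}, {"trans":[0, 0, 0.025]}, {}, {}]' > rows.txt && python3 -m pendant rows.txt
echo '[{}, {}, {}, {}, {}, {}, {}, {}]' > rows.txt && python3 -m pendant rows.txt 0.02 25
echo '[{"trans":[0, 0, -0.05]}, {"trans":[0, 0, -0.1]}, {"trans":[0, 0, -0.15]}, {"trans":[0, 0, -0.15]}, {"trans":[0, 0, -0.075]}, {}, {}]' > rows.txt && python3 -m pendant rows.txt
```

```text
time: 39.57
tool_pos: [0.5476, 0.393, 0.2876]
tool_rot: [3.14, -0.001, 1.57]
contact_force: [1.2, 0.2, 0.4]
opening: 0.0598
grip_force: 0.0
time: 40.23
tool_pos: [0.5472, 0.3936, 0.2867]
tool_rot: [3.14, -0.001, 1.571]
contact_force: [-1.6, -0.7, 4.9]
opening: 0.0343
grip_force: 25.0
time: 40.82
tool_pos: [0.5469, 0.3935, 0.3911]
tool_rot: [3.141, -0.0, 1.571]
contact_force: [-0.0, -0.2, -1.7]
opening: 0.0339
grip_force: 25.0
```

Scaled: -0.0354 m / 0.2 = -0.177, -0.02 m / 0.2 = -0.1.

```bash

echo '[{"trans":[-0.1, -0.022, -0.05]}, {"trans":[-0.177, -0.038, 0]}, {"trans":[-0.177, -0.038, 0]}, {"trans":[-0.177, -0.038, 0]}, {"trans":[-0.177, -0.038, 0]}, {"trans":[-0.177, -0.038, 0]}, {"trans":[-0.177, -0.038, 0]}, {"trans":[-0.177, -0.038, 0]}]' > rows.txt && python3 -m pendant rows.txt
echo '[{"trans":[-0.177, -0.038, 0]}, {"trans":[-0.177, -0.038, 0]}, {"trans":[-0.077, -0.016, 0]}, {}, {"trans":[0, 0, 0.15]}, {"trans":[0, 0, 0.15]}, {"trans":[0, 0, 0.15]}, {}]' > rows.txt && python3 -m pendant rows.txt
echo '[{"trans":[0, 0, 0.05]}, {"trans":[0, 0, 0.015]}, {}, {}, {}]' > rows.txt && python3 -m pendant rows.txt
```

```text
time: 41.48
tool_pos: [0.4883, 0.1241, 0.3987]
tool_rot: [-3.137, 0.001, 1.571]
contact_force: [0.5, -0.6, -1.3]
opening: 0.0343
grip_force: 25.0
time: 42.15
tool_pos: [0.4688, 0.0402, 0.305]
tool_rot: [-3.129, -0.001, 1.571]
contact_force: [-1.6, -0.3, -2.7]
opening: 0.0342
grip_force: 25.0
time: 42.57
tool_pos: [0.4713, 0.0397, 0.2989]
tool_rot: [3.14, 0.0, 1.571]
contact_force: [0.2, -0.6, -2.6]
opening: 0.0344
grip_force: 25.0
```

Scaled: 0.006 m / 0.2 = 0.03, 0.003 m / 0.2 = 0.015.

```bash

echo '[{"trans":[0, 0, 0.03]}, {"trans":[0, 0, 0.015]}, {"trans":[0, 0, 0.0075]}, {}, {}]' > rows.txt && python3 -m pendant rows.txt
echo '[{"trans":[0, 0, 0.0035]}, {}, {}]' > rows.txt && python3 -m pendant rows.txt
```

```text
time: 42.98
tool_pos: [0.471, 0.0395, 0.2877]
tool_rot: [3.142, 0.0, 1.571]
contact_force: [-0.8, 0.1, 2.8]
opening: 0.0345
grip_force: 25.0
time: 43.23
tool_pos: [0.4711, 0.0395, 0.2877]
tool_rot: [3.141, 0.0, 1.571]
contact_force: [-3.0, -0.3, 9.3]
opening: 0.0342
grip_force: 25.0
```

Contact. Release, rise, withdraw over the clear area by the tray, and check.

Scaled: 0.036 m / 0.2 = 0.18, -0.035 m / 0.2 = -0.175.

```bash

echo '[{}, {}, {}, {}, {}]' > rows.txt && python3 -m pendant rows.txt 0.06
echo '[{"trans":[0, 0, -0.1]}, {"trans":[0, 0, -0.15]}, {"trans":[0, 0, -0.175]}, {"trans":[0, 0, -0.175]}, {}]' > rows.txt && python3 -m pendant rows.txt
echo '[{"trans":[0.18, 0.045, 0]}, {"trans":[0.18, 0.045, 0]}, {"trans":[0.18, 0.045, 0]}, {"trans":[0.18, 0.045, 0]}, {"trans":[0.18, 0.045, 0]}, {"trans":[0.18, 0.045, 0]}, {"trans":[0.18, 0.045, 0]}, {"trans":[0.18, 0.045, 0]}]' > rows.txt && python3 -m pendant rows.txt
echo '[{}, {}, {}, {}, {}, {}]' > rows.txt && python3 -m pendant rows.txt
python3 - <<'E'
from h import *
S=robot.read_camera("side");T=robot.read_camera("top")
cv2.imwrite("pics/s7.png",np.vstack([cv2.resize(S["image"][110:240,230:430],None,fx=2.5,fy=2.5),cv2.resize(T["image"][180:270,220:380],None,fx=3.125,fy=3.125)[:270]])[:,:,::-1])
E
```

```text
time: 43.65
tool_pos: [0.4711, 0.0395, 0.2866]
tool_rot: [-3.141, 0.0, 1.571]
contact_force: [-0.1, -0.5, -0.2]
opening: 0.0588
grip_force: 0.0
time: 44.07
tool_pos: [0.4722, 0.0395, 0.4131]
tool_rot: [3.13, 0.001, 1.571]
contact_force: [1.2, 0.6, 0.9]
opening: 0.0603
grip_force: 0.0
time: 44.73
tool_pos: [0.5432, 0.3294, 0.4062]
tool_rot: [-3.141, 0.0, 1.571]
contact_force: [1.0, 0.1, 0.1]
opening: 0.0598
grip_force: 0.0
time: 45.23
tool_pos: [0.5432, 0.3264, 0.4072]
tool_rot: [3.141, 0.0, 1.569]
contact_force: [-0.4, -0.1, 0.2]
opening: 0.0599
grip_force: 0.0
```

View pics/s7.png

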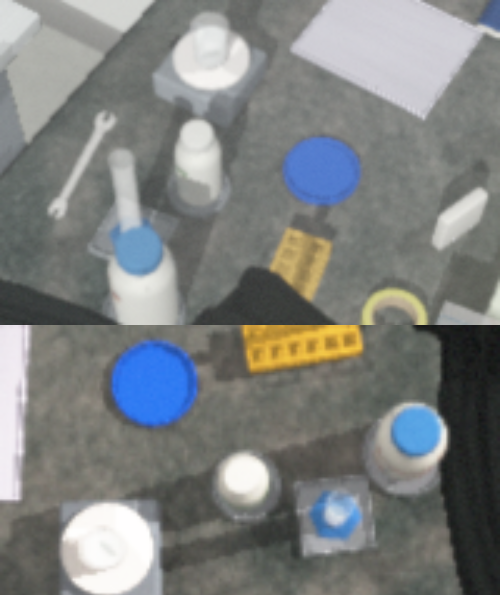

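All three are upright in their dishes: the lower panel shows caps at (418,430) and (243,480), and the cylinder foot at (335,512). The beaker is in the middle of the plate at (103,548), and the tray is empty. Handing in.

```bash
python3 -c "
from cell import robot
print(robot.hand_in())"
```

```text
the job is handed in; nothing more can be done
None
```

The job is handed in at about 45 s of the 138 s allowed: the beaker stands in the middle of the stirrer plate, the large bottle, small bottle and cylinder are back upright in their own dishes, and the vial rack looked unmoved in the last pictures.

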